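Clear the roller track, roll the tool box under the gate to the stop, store it in the tray

TASK

First take the stray wooden block off the roller track and put it down on one of the bench tops, out of the way. Then roll the plywood tool box along the rollers, under the height gate, right up against the end stop; from there lift it off and lay it flat in the empty bay of the two-bay tray on the other bench. Leave the oil bottle, the glue bottle, the mug and the block already in the tray where they stand.

Things in the scene. Friction and masses are not known exactly. Their poses are not given: they have to be found in the camera images.
- track: Bare metal roller track, 330 mm long, fixed on the right-hand bench. Origin: on the bench top under its middle; x runs along the track to the end stop, y across, z up. Twelve free rollers (20 mm thick, 26 mm apart) carry loads at z = 60 mm; a pushed load rolls easily and may coast a little. Side rails to y = +-58 mm, top at z = 56 mm; feet to y = +-67 mm.
- guide_rods (a point): Point half-way between the track's two fixed guide rods at mid length, at the height of their tops (z = 73 mm). The rods run the length of the track on both sides of the load, 63 mm apart inside, 75 mm outside: fingers beside a load must stay above 73 mm. Axes as the track's.
- gate_bar (a point): Middle of the underside of the fixed height gate's crossbar over the track (track x = 0, z = 119 mm). The bar is 14 mm square, its top at z = 133 mm; its two posts stand at y = +-56 mm (14 mm along the track, 8 mm thick). The tool box passes below it with 9 mm to spare. Axes as the track's.
- stop_face (a point): Middle of the end stop's face at roller-top height (track x = +158 mm, z = 60 mm); the fixed stop plate is 104 mm wide and its top is at z = 90 mm. Axes as the track's. With the tool box against it the box's centre is 60 mm before this point.
- toolbox_center (a point): Centre of the loose plywood slide-lid tool box, 120 mm long (its x axis, along the track at the start), 54 mm wide, 50 mm high, 0.3 to 0.65 kg. It starts on the rollers before the gate (between its guide rods with 4 to 5 mm of play each side), resting with its centre 85 mm above the bench.
- offcut_center (a point): Centre of the stray plain wooden block lying on the rollers between gate and stop: 50 x 62 x 45 mm (its x, y, z), about 0.09 kg; its 62 mm side lies about along the track, its 50 mm side across it. The right-hand bench top (z = 0) begins at world x = 0.33 m and spans y below -0.10 m; the strip of it on the robot's side of the track is free but for the oil bottle.
- tray: Low wooden two-bay tray, 150 x 167 mm (x, y), fixed on the left-hand bench, turned any way. Origin: at its middle, at bench-top height; x runs along the bays, y across them, z up. Floor at z = 16 mm, tops of all walls (5 mm thick) at z = 34 mm.
- empty_bay (a point): Centre of the empty bay's floor (tray y = +40.5 mm, z = 16 mm), axes as the tray's. The bay is 140 mm (x) by 76 mm (y) inside, 18 mm deep. The box may lie in it either way round.
- offcut_a: Plain wooden block already lying in the tray's other bay, loose, 46 x 85 x 32 mm (its x, y, z), its long side along the bay; origin at the centre of its underside. To be left alone.
- camellia_oil: Small oil bottle, 41 mm round, 118 mm tall, standing beside the track's start on the robot's side; origin at the centre of its underside. To be left alone.
- wood_glue: Glue bottle, 59 mm round, 182 mm tall, standing on the far side of the track; origin at the centre of its underside. To be left alone.
- mug: Mug, about 78 mm round, 101 mm tall with a handle at its +y side (116 mm overall), on the left-hand bench; origin at the centre of its underside. To be left alone.

How it is judged:
On the way, in this order (a step that is already met when the one before it is completed fails the run):
1. the stray block is off the track, down on a bench top (height (world z) of offcut_center between 0.015 and 0.05 m and horizontal distance between offcut_center and tray above 0.115 m), for 0.1 s.
2. the tool box is passing under the gate, on the rollers (z of toolbox_center in the frame of track between 0.08 and 0.09 m and y of toolbox_center in the frame of track between -0.012 and 0.012 m and x of toolbox_center in the frame of track between -0.035 and 0.035 m), for 0.05 s.
3. the tool box has rolled up against the end stop, still on the rollers (z of toolbox_center in the frame of track between 0.08 and 0.09 m and y of toolbox_center in the frame of track between -0.012 and 0.012 m and x of toolbox_center in the frame of track above 0.093 m), for 0.2 s.
At the end, for the whole second after the job is handed in: The tool box lies flat and at rest on the floor of the empty bay (within its walls, upright within 0.08 rad), and the stray block rests on a bench top, off the track and not in or on the tray (at least 115 mm from the tray's middle) (all of step 1 and x of toolbox_center in the frame of empty_bay between -0.014 and 0.014 m and y of toolbox_center in the frame of empty_bay between -0.015 and 0.015 m and z of toolbox_center in the frame of empty_bay between 0.019 and 0.03 m and angle between toolbox_center's own z axis and vertical below 0.08 rad and angle between the x axis of toolbox_center and the x axis of tray, either way round below 0.3 rad and linear speed of each of toolbox, offcut_b below 0.02 m/s); the robot touches nothing.
It fails at once if the oil bottle is knocked over or shifted more than 30 mm (distance of camellia_oil from where it was at the start of the episode above 0.03 m or angle between camellia_oil's own z axis and vertical above 0.3 rad).
It fails at once if the glue bottle is knocked over or shifted more than 30 mm (distance of wood_glue from where it was at the start of the episode above 0.03 m or angle between wood_glue's own z axis and vertical above 0.3 rad).
It fails at once if the mug is knocked over or shifted more than 30 mm (distance of mug from where it was at the start of the episode above 0.03 m or angle between mug's own z axis and vertical above 0.3 rad).
It fails at once if the block in the tray is knocked over or shifted more than 25 mm (distance of offcut_a from where it was at the start of the episode above 0.025 m or angle between offcut_a's own z axis and vertical above 0.3 rad).
It fails at once if the tool box is tipped by more than 0.5 rad (angle between toolbox_center's own z axis and vertical above 0.5 rad).
It also fails if it takes over 72 s, if anything falls off the work surface, if the arm or the gripper's body presses on something with over 40 N, if the wrist force passes 120 N, or if a joint passes its speed limit or range.

ROBOT

A 6-joint arm with a two-finger parallel gripper is mounted at the origin on a cart in front of the work surface, level with it; the furniture and walls round the work are solid. World frame = base frame: x ahead of the robot, y to its left, z up, the work surface at z = 0. Lengths are in m, angles in rad, forces in N, time in s.
With the tool pointing down it reaches from about 0.4 to 0.825 m from the base axis. Payload 7 kg.
Tool frame: the origin (TCP) lies on the mounting face of the last link; the fingertips stand 173 mm ahead of it and the grasp point (between the pads) lies 155 mm ahead of it (env.tcp_to_tips is the distance from the TCP to the fingertips, in m); z points along the fingers, y is the line along which they close (so a half turn about z gives the same grasp; the last joint's range is limited). The gripper opens to 85 mm and grips with 20 to 120 N. Pads are 22 mm wide; open, the fingers measure 114 mm over their backs; the gripper's body (76 mm by 85 mm) begins 54 mm behind the grasp point. The pads swing forward as they close: fully open they stand 13 mm farther back than shut.
Start: joints at [-1.006, 0.359, 0.012, 0, -1.224, -0.288], TCP at [0.184, -0.649, 0.405] pointing down, gripper open.
Joint ranges: [-3.07, 3.07], [-1.43, 2.12], [-1.02, 1.25], [-3.03, 1.67], [-3.05, -0], [-3.03, 3.03]. Speed limits (rad/s): [2.39, 2.39, 3.01, 3.14, 3.14, 3.14].

INTERFACE

Orientations are given as a unit quaternion [w, x, y, z].
In Python, from workcell import env gives the robot as it stands. Calls block until the motion is done:
- env.movep(position, orientation): joint-space move of the TCP to a pose.
- env.line_to(position, rotation=None, max_speed=0.15, until_force=None): straight line of the TCP; rotation=None keeps the orientation; max_speed is the mean speed in m/s. With until_force (N) it stops when the force on the tool has changed by that much, and returns True; else False.
- env.move_joints(angles): joint-space move.
- env.grip(opening, strength=None): opening from 0.0 (shut) to 1.0 (fully open); strength is the grip in N (None keeps the last); returns when the fingers have stopped.
- env.hold(seconds).
- env.inverse_kinematics(position, orientation): joint angles nearest the present ones, or None.
- env.capture(name): name is "scene" or "top" or "wrist"; returns the picture (384x512x3 uint8, red, green, blue); there is no depth.
- env.camera_model(name): a dict with "intrinsics" (3x3 intrinsics, pixels), "k1" (the pictures are not rectified: a ray, as slopes to the right and down, at radius r is drawn at 1 + k1 r^2 times it, then the intrinsics apply), "view" (4x4, takes a point from world to camera coordinates). Camera axes: x right, y up, looking along -z (the intrinsics and any distortion apply to the point x, -y, -z); pixel columns grow to the right and rows downward; lengths in m; the calibration is good to about 2 mm. A picture is of the moment at which its call begins: read the wrist's pose just before it. camera_model takes no time and is no camera call; for the wrist camera it gives the pose at the moment of the call.
A pose or a line that the arm cannot do raises env.MotionError and nothing moves.
- env.hand_in(): hands the job in; it is judged then, once.
Readings, each from a call of its own:
- env.current_time(): time.
- env.current_joint_pos(): joint angles.
- env.current_qd(): joint speeds.
- env.current_tau(): joint torques, N m.
- env.current_tool_pos(): TCP position.
- env.current_orientation(): TCP orientation.
- env.current_ft_force(): force on the tool from outside, world axes, zero at the start.
- env.current_wrist_torque(): the same for the moment, N m.
- env.current_grip_width(): opening from 0.0 (shut) to 1.0 (fully open).
- env.current_finger_force(): force on a finger pad.
Only numpy, scipy, OpenCV 4.12 (cv2) and the standard library are available. Lean on these libraries where they do the work, as an engineer would, in place of code of your own. Each camera call takes 0.05 s, during which the arm holds its last target. There are 200 camera calls.

## Working session

There is one attempt and no reset: what is moved stays moved. The work goes in short steps, each a Python script; the robot and the scene stay as the last script left them, time stands still between calls to the robot, and variables do not carry over. Pictures are saved under pics/ and viewed, at most 10 in all, crops included, and the job is handed in when it is done.

```bash
ls; mkdir -p pics; python3 - <<'E'
from workcell import env
import cv2,numpy as np
np.set_printoptions(precision=4,suppress=True)
for n in("scene","top"):
    im=env.capture(n); cv2.imwrite(f"pics/{n}0.png",im[:,:,::-1])
    print(n,env.camera_model(n))
print(env.current_orientation(),env.current_time(),env.tcp_to_tips)
E
```

```text
pics
scene {'intrinsics': array([[465.0909,   0.    , 253.8183],
       [  0.    , 465.0909, 190.8838],
       [  0.    ,   0.    ,   1.    ]]), 'k1': -0.17303793031756345, 'view': array([[ 0.6075, -0.7943, -0.0128, -0.3261],
       [ 0.3301,  0.2377,  0.9135, -0.2651],
       [-0.7225, -0.5591,  0.4066, -1.1598],
       [ 0.    ,  0.    ,  0.    ,  1.    ]])}
top {'intrinsics': array([[380.2811,   0.    , 254.5529],
       [  0.    , 380.2811, 193.9308],
       [  0.    ,   0.    ,   1.    ]]), 'k1': -0.020661025678831296, 'view': array([[ 0.0192, -0.9998,  0.0066, -0.0204],
       [ 0.9908,  0.0199,  0.1341, -0.5425],
       [-0.1342,  0.004 ,  0.9909, -1.5743],
       [ 0.    ,  0.    ,  0.    ,  1.    ]])}
[-0.0002 -0.1379  0.9904  0.0007] 0.1 0.1734
```

View pics/top0.png

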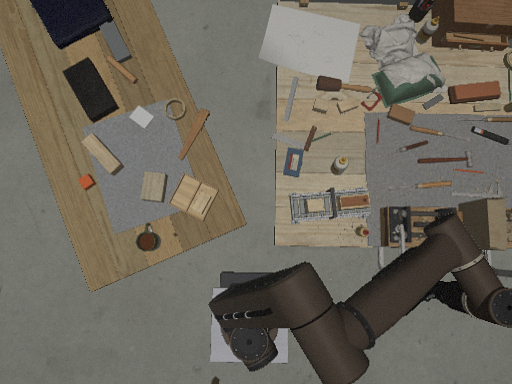

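View pics/scene0.png

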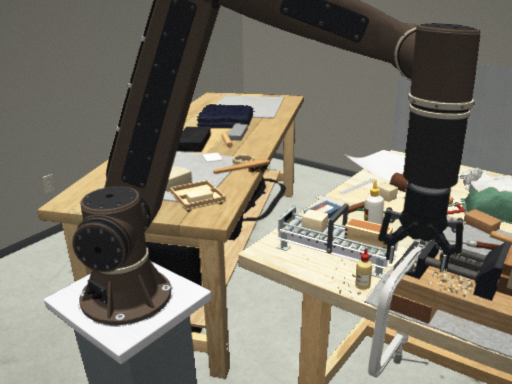

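The top view shows the track at (290–370, 190–222), with the tool box at (354,201), the gate at (332,205) and the stray block at (315,206). The tray is at (194,197), the oil bottle at (362,231), the glue at (340,164) and the mug at (147,241). I'll enlarge the track and tray next.

```bash
python3 - <<'E'
import cv2,numpy as np
im=cv2.imread("pics/top0.png")
a=cv2.resize(im[180:240,280:380],None,fx=8,fy=8,interpolation=cv2.INTER_CUBIC)
b=cv2.resize(im[165:225,160:230],None,fx=8,fy=8,interpolation=cv2.INTER_CUBIC)
for c in(a,b):
    for k in range(0,c.shape[1],80): cv2.line(c,(k,0),(k,6),(0,0,255),2)
    for k in range(0,c.shape[0],80): cv2.line(c,(0,k),(6,k),(0,0,255),2)
cv2.imwrite("pics/a.png",a);cv2.imwrite("pics/b.png",b)
E
```

```text
(no output)
```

View pics/a.png

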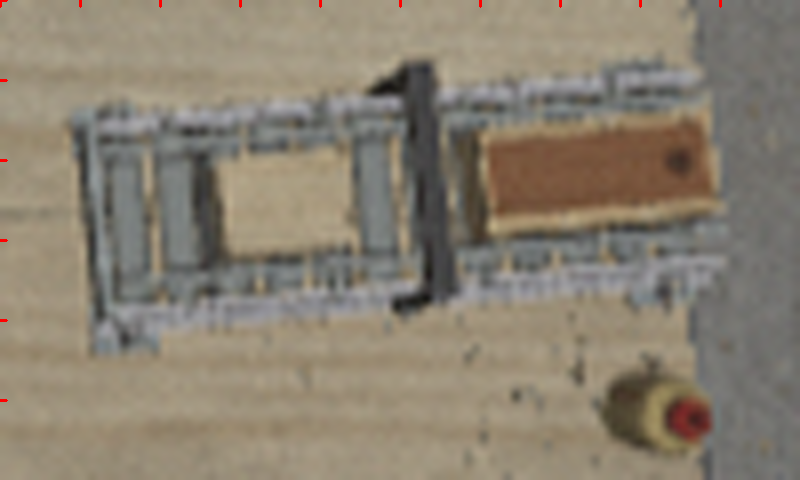

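View pics/b.png

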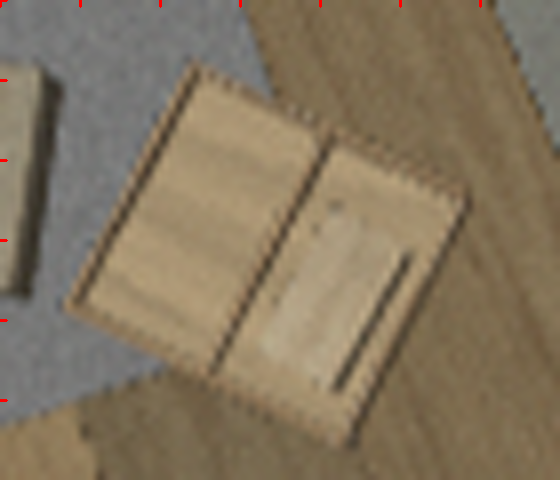

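The enlargements show these positions (8x pixels):
- **Tool box lid:** corners at (485,130) to (712,205).
- **Gate bar:** (420,65) to (442,300).
- **Stray block top:** (218,160), (350,150), (357,247), (230,257).
- **Stop:** the left edge.
- **Tray:** corners (195,62), (468,195), (345,445), (70,305). The left bay is empty.

```bash
cat > h.py <<'E'
from workcell import env
import cv2,numpy as np
from scipy.spatial.transform import Rotation as R
np.set_printoptions(precision=4,suppress=True)
def ray(m,uv):
    K=np.array(m["intrinsics"]);V=np.array(m["view"])
    x=np.array([(uv[0]-K[0,2])/K[0,0],(uv[1]-K[1,2])/K[1,1]]);r=np.hypot(*x);s=r
    for _ in range(20): s=r/(1+m["k1"]*s*s)
    x=x*(s/r if r>0 else 1)
    return -V[:3,:3].T@V[:3,3], V[:3,:3].T@np.array([x[0],-x[1],-1])
def onplane(m,uv,z):
    o,d=ray(m,uv);return (o+d*(z-o[2])/d[2])
def proj(m,P):
    K=np.array(m["intrinsics"]);p=np.array(m["view"])@np.r_[P,1];x=np.array([p[0],-p[1]])/-p[2]
    return K[:2,:2]@(x*(1+m["k1"]*(x@x)))+K[:2,2]
def down(yaw): # tool y (closing line) at world angle yaw, z down
    y=np.array([np.cos(yaw),np.sin(yaw),0]);z=np.array([0,0,-1.])
    M=np.c_[np.cross(y,z),y,z];q=R.from_matrix(M).as_quat();return q[[3,0,1,2]]
def best(pos,yaw):
    """of the two half-turn equivalents, the one nearer the present joints"""
    c=[]
    for y in(yaw,yaw+np.pi):
        j=env.inverse_kinematics(pos,down(y))
        if j is not None:c.append((np.abs(np.array(j)-env.current_joint_pos()).max(),y,j))
    c.sort(key=lambda t:t[0]);return c
E
python3 - <<'E'
from h import *
m=env.camera_model("top")
def P(l,z,o): return np.array([onplane(m,(np.array(p)+.5)/8-.5+np.array(o),z) for p in l])
A=(280,180);B=(160,165)
t=P([(78,115),(105,345)],.09,A);print("stop",t,np.linalg.norm(t[0]-t[1]))
g=P([(420,65),(442,300)],.133,A);print("gate",g,np.linalg.norm(g[0]-g[1]))
b=P([(480,130),(708,116),(715,205),(487,235)],.11,A);print("box",b,b.mean(0),[np.linalg.norm(b[i]-b[i-1]) for i in range(4)])
f=P([(216,160),(350,150),(357,247),(230,257)],.105,A);print("off",f,f.mean(0),[np.linalg.norm(f[i]-f[i-1]) for i in range(4)])
r=P([(195,62),(468,195),(345,445),(70,305)],.034,B);print("tray",r,r.mean(0),[np.linalg.norm(r[i]-r[i-1]) for i in range(4)])
print("oil",P([(688,418)],.118,A)); 
print("mug",onplane(m,(147,241),.101)); 
c=env.camera_model("wrist");V=np.array(c["view"]);print(c["intrinsics"],c["k1"],"cam",-V[:3,:3].T@V[:3,3],V[:3,:3])
print(env.current_tool_pos())
E
```

```text
stop [[ 0.5384 -0.152   0.09  ]
 [ 0.4209 -0.1665  0.09  ]] 0.11832960792266763
gate [[ 0.5611 -0.3188  0.133 ]
 [ 0.4437 -0.3287  0.133 ]] 0.11780963861381208
box [[ 0.5321 -0.3538  0.11  ]
 [ 0.5415 -0.4699  0.11  ]
 [ 0.4962 -0.4725  0.11  ]
 [ 0.4788 -0.3567  0.11  ]] [ 0.5121 -0.4132  0.11  ] [np.float64(0.053379049585874194), np.float64(0.11651689383353704), np.float64(0.04539565959530014), np.float64(0.11708119514551008)]
off [[ 0.5147 -0.2207  0.105 ]
 [ 0.5212 -0.2887  0.105 ]
 [ 0.4719 -0.292   0.105 ]
 [ 0.4656 -0.2278  0.105 ]] [ 0.4933 -0.2573  0.105 ] [np.float64(0.049651927789939175), np.float64(0.06835089027256983), np.float64(0.04939566134646117), np.float64(0.06453442612506612)]
tray [[0.6303 0.2937 0.034 ]
 [0.5614 0.1456 0.034 ]
 [0.4274 0.206  0.034 ]
 [0.4984 0.354  0.034 ]] [0.5294 0.2498 0.034 ] [np.float64(0.14497360144117666), np.float64(0.1633505232458425), np.float64(0.14694597865361803), np.float64(0.1642299430166345)]
oil [[ 0.3884 -0.4544  0.118 ]]
mug [0.3355 0.4168 0.101 ]
[[306.7404   0.     257.8834]
 [  0.     306.7404 189.6963]
 [  0.       0.       1.    ]] -0.08387935904886656 cam [ 0.1182 -0.6686  0.3723] [[-0.2726  0.9621  0.0011]
 [-0.9261 -0.2621 -0.2714]
 [-0.2608 -0.075   0.9625]]
[ 0.1844 -0.6491  0.4039]
```

```bash
python3 - <<'E'
from h import *
p=np.array([.495,-.29,.43]);c=best(p,np.radians(6.5));print([(round(a,2),round(np.degrees(y),1),np.round(j,2)) for a,y,j in c])
env.movep(p,down(c[0][1]));print(env.current_time(),env.current_tool_pos(),env.current_orientation(),down(c[0][1]))
m=env.camera_model("wrist");V=np.array(m["view"]);print(-V[:3,:3].T@V[:3,3])
im=env.capture("wrist");cv2.imwrite("pics/w0.png",im[:,:,::-1])
import pickle;pickle.dump(m,open("w0.pkl","wb"))
E
```

```text
[(np.float64(0.82), np.float64(186.5), array([-0.19,  0.18, -0.18,  0.  , -1.22,  0.3 ])), (np.float64(2.55), np.float64(6.5), array([-0.19,  0.18, -0.18,  0.  , -1.22, -2.84]))]
1.8333 [ 0.4947 -0.2907  0.4299] [ 0.0001  0.7455 -0.6665 -0.0001] [ 0.      0.7461 -0.6659  0.    ]
[ 0.5023 -0.3597  0.3983]
```

View pics/w0.png

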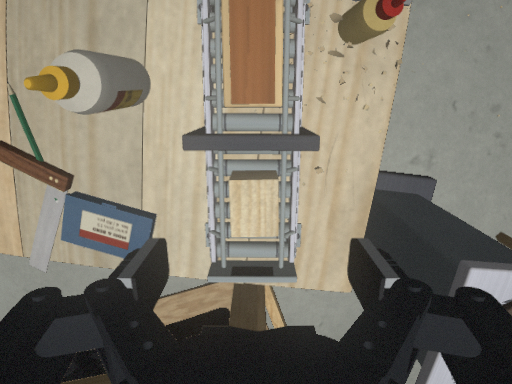

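The wrist view shows the oil bottle upper right, the glue upper left, the gate bar at (183–319, 128–150) and the stray block's top at about (229–280, 180–238). The stop is at rows 263–280, and the box front edge is at row ~105, columns 222–282.

```bash
python3 - <<'E'
import cv2
im=cv2.imread("pics/w0.png")[90:290,175:330]
c=cv2.resize(im,None,fx=3,fy=3,interpolation=cv2.INTER_CUBIC)
for k in range(0,465,60): cv2.line(c,(k,0),(k,5),(0,0,255),2)
for k in range(0,600,60): cv2.line(c,(0,k),(5,k),(0,0,255),2)
cv2.imwrite("pics/w0c.png",c)
E
```

```text
(no output)
```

View pics/w0c.png

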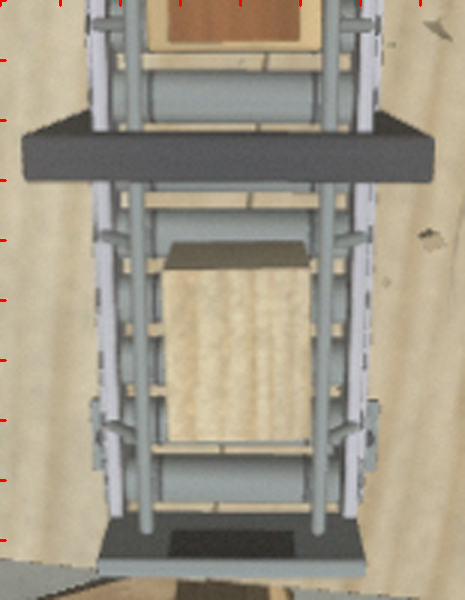

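```bash
python3 - <<'E'
from h import *
import pickle
m=pickle.load(open("w0.pkl","rb"))
def P(l,z): return np.array([onplane(m,(np.array(p)+.5)/3-.5+np.array((175,90)),z) for p in l])
n=np.linalg.norm; ang=lambda v:np.degrees(np.arctan2(v[1],v[0]))
o=P([(165,268),(310,266),(310,441),(166,441)],.105);print("off",o.mean(0),[n(o[i]-o[i-1]) for i in range(4)],"ang",ang(o[3]-o[0]),ang(o[2]-o[1]))
g=P([(22,137),(433,137),(431,182),(25,182)],.133);print("gate",g.mean(0),[n(g[i]-g[i-1]) for i in range(4)],ang(g[0]-g[1]),ang(g[3]-g[2]))
s=P([(98,559),(366,559)],.09);print("stop",s.mean(0),n(s[0]-s[1]),ang(s[0]-s[1]))
L=P([(133,20),(147,530)],.073);Q=P([(331,20),(318,530)],.073);print("rods",L,Q,ang(L[1]-L[0]),ang(Q[1]-Q[0]),n(L[0]-Q[0]),n(L[1]-Q[1]))
b=P([(148,52),(327,48)],.11);print("boxfront",b.mean(0),n(b[0]-b[1]))
d=(s.mean(0)-g.mean(0));print(n(d[:2]),ang(d))
E
```

```text
off [ 0.4949 -0.2576  0.105 ] [np.float64(0.06175541348914265), np.float64(0.04757399668726994), np.float64(0.06240669517599841), np.float64(0.049965810366256344)] ang 95.22073853199161 97.43323180218184
gate [ 0.505  -0.3267  0.133 ] [np.float64(0.013016341906302506), np.float64(0.1180535491936521), np.float64(0.012991327490673171), np.float64(0.11801733666174374)] 6.336662409711381 6.348698643359542
stop [ 0.488  -0.1707  0.09  ] 0.10227266579137122 6.439269759522087
rods [[ 0.5427 -0.363   0.073 ]
 [ 0.5221 -0.1698  0.073 ]] [[ 0.4756 -0.3704  0.073 ]
 [ 0.4546 -0.1774  0.073 ]] 96.07481354674096 96.21125689254983 0.06754023891196352 0.06800329677594756
boxfront [ 0.5058 -0.3572  0.11  ] 0.05450080711652533
0.15690341233245114 96.23905747450478
```

The track origin is at (0.505, −0.3267) with yaw 96.2°. Gate, rods, stop and block sizes all agree within 2 mm. Next I pick up the stray block.

```bash
cat >> h.py <<'E'
T0=np.array([.5047,-.3265]);TY=np.radians(96.2)
U=np.array([np.cos(TY),np.sin(TY)]);W=np.array([-U[1],U[0]])
def tr(x,y,z): return np.r_[T0+x*U+y*W,z]
def st(s): print(s,"t",round(env.current_time(),2),env.current_tool_pos(),"w",round(env.current_grip_width(),3),"ff",np.round(env.current_finger_force(),1),"F",np.round(env.current_ft_force(),1))
E
python3 - <<'E'
from h import *
yo=TY+np.pi/2
env.line_to(np.r_[.4949,-.2576,.30],down(yo),max_speed=.25)
env.line_to(np.r_[.4949,-.2576,.248],max_speed=.1);st("down")
env.grip(0.0,40);st("grip")
env.line_to(np.r_[.4949,-.2576,.36],max_speed=.2);st("up")
p=np.array([.375,-.26,.25]);c=best(p,TY);print([(round(a,2),np.round(j,2)) for a,y,j in c])
env.movep(p+[0,0,.08],down(c[0][1]));env.line_to(np.r_[p[:2],.21],max_speed=.15)
print(env.line_to(np.r_[p[:2],.182],max_speed=.04,until_force=6));st("set")
cv2.imwrite("pics/w1.png",env.capture("wrist")[:,:,::-1])
E
```

```text
down t 3.23 [ 0.4953 -0.2578  0.2487] w 1.003 ff 0.0 F [ 1.2 -0.4  0.2]
grip t 3.66 [ 0.4952 -0.2577  0.2489] w 0.578 ff 41.2 F [-1.3  1.1  6. ]
up t 4.37 [ 0.4943 -0.2574  0.3588] w 0.577 ff 41.3 F [-0.6  0.6 -1.7]
[(np.float64(1.53), array([-0.17,  0.17, -0.66,  0.  , -0.74, -1.29])), (np.float64(1.61), array([-0.17,  0.17, -0.66,  0.  , -0.74,  1.85]))]
True
set t 7.23 [ 0.3751 -0.26    0.1882] w 0.577 ff 41.3 F [ 0.2 -0.   0.6]
```

View pics/w1.png

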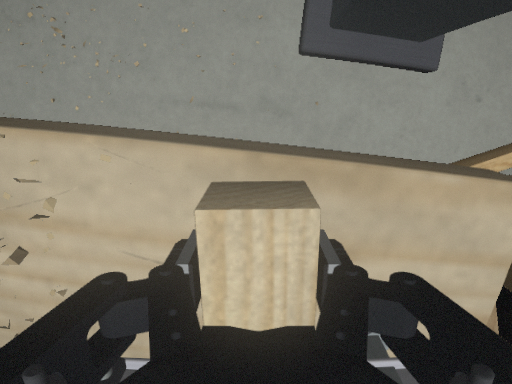

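The wrist picture shows the block flat on the bench between the pads at (197–320, 182–330). I release it and look over the push start.

```bash
python3 - <<'E'
from h import *
env.grip(0.85);p=env.current_tool_pos();env.line_to(np.r_[p[:2],.36],max_speed=.25);st("up")
q=tr(-.178,0,.40);c=best(q,TY+np.pi/2);print([(round(a,2),np.round(j,2)) for a,y,j in c])
env.movep(q,down(TY+np.pi/2));st("hover")
m=env.camera_model("wrist");im=env.capture("wrist")
env.grip(0.0)
print([proj(m,tr(x,y,.11)) for x in(-.15,-.03) for y in(-.027,.027)])
cv2.imwrite("pics/w2.png",im[:,:,::-1])
E
```

```text
up t 8.47 [ 0.3742 -0.2597  0.3592] w 0.853 ff 0.0 F [-0.4  0.3 -0.7]
[(np.float64(1.24), array([-0.5 ,  0.45,  0.14,  0.  , -1.26, -2.54])), (np.float64(1.9), array([-0.5 ,  0.45,  0.14,  0.  , -1.26,  0.61]))]
hover t 10.13 [ 0.524  -0.5031  0.3993] w 0.853 ff 0.0 F [-0.6  0.3  0.4]
[array([227.5275, 215.923 ]), array([287.8011, 215.8494]), array([231.326 , 326.0785]), array([284.3147, 326.0117])]
```

View pics/w2.png

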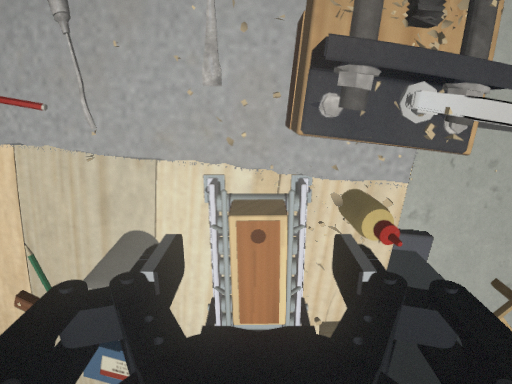

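The picture shows clear space behind the box: its rear top edge is at row 216, columns 229–288, as predicted. The vice is off to the right, so I push now.

```bash
python3 - <<'E'
from h import *
print(env.line_to(tr(-.18,0,.256),down(TY+np.pi/2),max_speed=.15,until_force=15));st("down")
print(env.line_to(tr(-.031,0,.256),max_speed=.06,until_force=20));st("push")
env.line_to(tr(-.045,0,.256),max_speed=.1)
env.line_to(tr(-.045,0,.36),max_speed=.2);env.grip(0.85)
env.line_to(tr(.02,0,.43),max_speed=.2);st("look")
m=env.camera_model("wrist");im=env.capture("wrist");cv2.imwrite("pics/w3.png",im[:,:,::-1])
for x in(-.06,.05,.1,.15): print(x,proj(m,tr(x,0,.11)))
E
```

```text
False
down t 11.97 [ 0.5245 -0.5057  0.2572] w 0.003 ff 0.0 F [ 0.8 -0.9  1.3]
False
push t 14.61 [ 0.508  -0.3574  0.2559] w 0.003 ff 0.0 F [-0.2  0.2  0.6]
look t 16.88 [ 0.5024 -0.3065  0.4296] w 0.852 ff 0.0 F [ 0.4 -0.3 -0.5]
-0.06 [257.7354  91.6473]
0.05 [257.7481 207.2666]
0.1 [257.7541 252.7584]
0.15 [257.7599 293.9134]
```

View pics/w3.png

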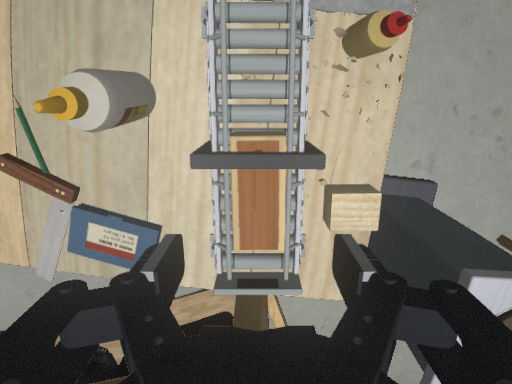

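The box front's top edge is at row 251, so its centre is at track x ≈ 0.038, under the gate and on axis at column 258. The block is on the bench at (353,208). Next I grip the box and draw it to the stop.

```bash
python3 - <<'E'
from h import *
loc=lambda:(np.array(env.current_tool_pos())[:2]-T0)@np.c_[U,W]
env.line_to(tr(.041,0,.30),max_speed=.25)
print(env.line_to(tr(.041,0,.252),max_speed=.1,until_force=15));st("down")
env.grip(0.0,60);st("grip")
print(env.line_to(tr(.115,0,.252),max_speed=.05,until_force=10));st("stop");print(loc())
env.hold(.5);st("held");print(loc())
cv2.imwrite("pics/w4.png",env.capture("wrist")[:,:,::-1])
E
```

```text
False
down t 18.23 [ 0.5007 -0.286   0.2528] w 0.85 ff 0.0 F [-0.6 -0.7  0.6]
grip t 18.54 [ 0.5007 -0.2859  0.2533] w 0.622 ff 64.2 F [-1.1  0.3  6.4]
True
stop t 19.64 [ 0.4944 -0.2273  0.2534] w 0.623 ff 65.0 F [ 0.8 -6.2 -0.4]
[ 0.0997 -0.0005]
held t 20.14 [ 0.4944 -0.2274  0.2533] w 0.622 ff 65.3 F [ 0.5 -5.   2. ]
[ 0.0996 -0.0005]
```

```bash
python3 - <<'E'
from h import *
import pickle
env.line_to(tr(.0975,0,.258),max_speed=.05);env.line_to(tr(.0975,0,.40),max_speed=.2);st("up")
y0=np.radians(-24.9);tc=np.array([.5294,.2498]);
for k in(0,1):
    y=y0+np.pi/2+k*np.pi; d=np.array([np.cos(y+np.pi/2),np.sin(y+np.pi/2)])
    p=np.r_[tc-.15*d,.43]
    c=[t for t in best(p,y) if abs(t[1]-y)<1e-6]; b=[t for t in best(np.r_[tc,.3],y) if abs(t[1]-y)<1e-6]
    print(k,p,[np.round(t[2],2) for t in c+b])
    if c: cand=(c[0][0],k,p,y) if k==0 or cand is None or c[0][0]<cand[0] else cand
    elif k==0: cand=None
print(cand)
env.movep(cand[2],down(cand[3]));env.hold(.2);st("hover")
m=env.camera_model("wrist");im=env.capture("wrist");pickle.dump((m,cand[1]),open("w5.pkl","wb"))
c=cv2.resize(im[:256,:,::-1],(800,400),interpolation=cv2.INTER_CUBIC);cv2.imwrite("pics/w5.png",c)
X=np.array([np.cos(y0),np.sin(y0)]);Y=np.array([-X[1],X[0]])
for a in(-1,1):
    for b in(-1,1): print(a,b,proj(m,np.r_[tc+a*.075*X+b*.0835*Y,.034])*800/512)
E
```

```text
up t 21.32 [ 0.4936 -0.2293  0.3985] w 0.625 ff 64.5 F [-0.   0.3 -4.5]
0 [0.6655 0.1866 0.43  ] [array([ 0.55,  0.37,  0.09,  0.  , -1.29, -2.56]), array([ 0.77,  0.3 , -0.33,  0.  , -0.94, -2.78])]
1 [0.3933 0.313  0.43  ] [array([ 1.06,  0.06, -0.32,  0.  , -1.2 ,  0.07]), array([ 0.77,  0.3 , -0.33,  0.  , -0.94,  0.36])]
(np.float64(1.138076061120475), 1, array([0.3933, 0.313 , 0.43  ]), np.float64(4.277801996638102))
hover t 23.51 [0.3938 0.3124 0.4299] w 0.621 ff 64.4 F [-0.5  0.8 -4. ]
-1 -1 [514.517  155.2701]
-1 1 [288.1605 155.7295]
1 -1 [522.6544 -66.2362]
1 1 [278.9953 -65.643 ]
```

View pics/w5.png

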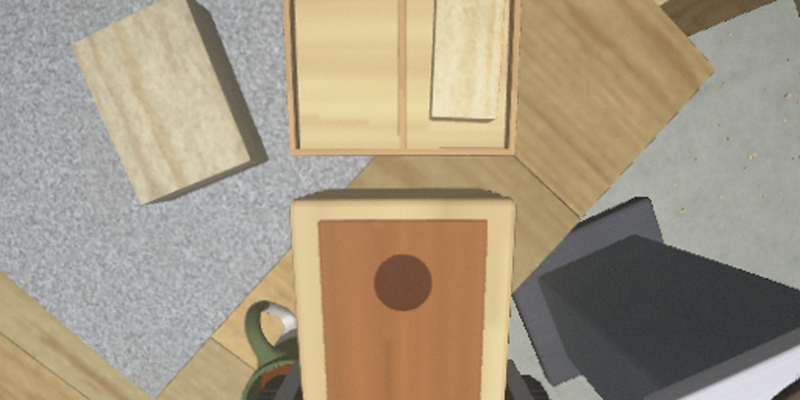

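The picture shows the tray's near edge at row 155, columns 290–516, within about 1 mm of my estimate. The left bay is empty, and the box is level and square to the tray. Next I place it.

```bash
python3 - <<'E'
from h import *
y0=np.radians(-24.9);X=np.array([np.cos(y0),np.sin(y0)]);Y=np.array([-X[1],X[0]])
b=np.array([.5294,.2498])+.0395*Y-.0015*X;q=down(y0+np.pi/2+np.pi)
env.movep(np.r_[b,.33],q);env.line_to(np.r_[b,.228],max_speed=.12);env.hold(.1);st("above")
print(env.line_to(np.r_[b,.206],max_speed=.03,until_force=8));st("set")
if env.current_tool_pos()[2]<.216:
    env.grip(0.78);st("open");env.line_to(np.r_[b,.40],max_speed=.15);env.hold(.2)
    env.move_joints([0.3]+list(env.current_joint_pos())[1:]);st("away")
    m=env.camera_model("top");im=env.capture("top");cv2.imwrite("pics/t2.png",im[:,:,::-1])
    h=cv2.cvtColor(im,cv2.COLOR_RGB2HSV);M=((h[...,0]<14)&(h[...,1]>110)&(h[...,2]>60)).astype(np.uint8)
    n,l,s,c=cv2.connectedComponentsWithStats(M)
    for i in range(1,n):
        if s[i,4]>60 and s[i,0]>100 and s[i,0]<240:
            w=onplane(m,c[i],.066)[:2];pts=np.argwhere(l==i)[:,::-1].astype(np.float32)
            print(s[i],w,"in bay",(w-np.array([.5294,.2498])-.0405*Y)@np.c_[X,Y],[onplane(m,p,.066)[:2] for p in cv2.boxPoints(cv2.minAreaRect(pts))])
E
```

```text
above t 25.42 [0.5449 0.2866 0.2291] w 0.621 ff 64.5 F [ 0.4 -0.9 -3.8]
True
set t 26.02 [0.5445 0.2862 0.2094] w 0.623 ff 65.9 F [-1.5 -0.   5.3]
open t 26.32 [0.544  0.2857 0.2082] w 0.782 ff 0.0 F [ 0.4 -0.1 -0. ]
away t 29.11 [ 0.6153 -0.0095  0.3992] w 0.783 ff 0.0 F [ 0.9 -0.6  0.8]
[139 233  15  17 181] [0.3356 0.4287] in bay [-0.2511  0.0402] [array([0.3348, 0.4715]), array([0.3784, 0.4309]), array([0.3385, 0.3876]), array([0.2952, 0.4283])]
```

Contact came at exactly the expected height (0.2094), but the colour mask missed the lid. I'll check it with its own colour.

```bash
python3 - <<'E'
from h import *
y0=np.radians(-24.9);X=np.array([np.cos(y0),np.sin(y0)]);Y=np.array([-X[1],X[0]])
C=np.array([.5294,.2498])+.0405*Y
m=env.camera_model("top");im=cv2.cvtColor(cv2.imread("pics/t2.png"),cv2.COLOR_BGR2LAB).astype(int)
p=proj(m,np.r_[C,.066]);u,v=np.round(p).astype(int);print(p,im[v-1:v+2,u-1:u+2].mean((0,1)))
ref=np.median(im[v-2:v+3,u-2:u+3].reshape(-1,3),0)
M=(np.abs(im-ref)[...,1:].sum(-1)<8)&(abs(im[...,0]-ref[0])<30)
n,l,s,c=cv2.connectedComponentsWithStats(M.astype(np.uint8));i=l[v,u]
pts=np.argwhere(l==i)[:,::-1].astype(np.float32);w=onplane(m,c[i],.066)[:2]
r=np.array([onplane(m,q,.066)[:2] for q in cv2.boxPoints(cv2.minAreaRect(pts))])
print(s[i],"bay offset",(w-C)@np.c_[X,Y],((r-C)@np.c_[X,Y]))
E
```

```text
[183.413  190.6874] [ 59.7778 129.8889 134.2222]
[  137   118   145   262 16995] bay offset [-0.224  -0.2347] [[-0.7414 -0.1756]
 [ 0.2042  0.315 ]
 [ 0.4652 -0.239 ]
 [-0.5023 -0.6831]]
```

The pixel there is dark grey, so the arm is hiding the tray. I'll swing further away and measure again.

```bash
python3 - <<'E'
from h import *
env.move_joints([-0.6]+list(env.current_joint_pos())[1:]);st("away")
y0=np.radians(-24.9);X=np.array([np.cos(y0),np.sin(y0)]);Y=np.array([-X[1],X[0]])
C=np.array([.5294,.2498])+.0405*Y
m=env.camera_model("top");rgb=env.capture("top");cv2.imwrite("pics/t3.png",rgb[:,:,::-1])
im=cv2.cvtColor(rgb,cv2.COLOR_RGB2LAB).astype(int)
p=proj(m,np.r_[C,.066]);u,v=np.round(p).astype(int)
ref=np.median(im[v-2:v+3,u-2:u+3].reshape(-1,3),0);print(p,ref)
M=(np.abs(im-ref)[...,1:].sum(-1)<12)&(abs(im[...,0]-ref[0])<30)
n,l,s,c=cv2.connectedComponentsWithStats(M.astype(np.uint8));i=l[v,u]
pts=np.argwhere(l==i)[:,::-1].astype(np.float32);w=onplane(m,c[i],.066)[:2]
r=np.array([onplane(m,q,.066)[:2] for q in cv2.boxPoints(cv2.minAreaRect(pts))])
print(s[i],"bay offset",(w-C)@np.c_[X,Y],((r-C)@np.c_[X,Y]))
E
```

```text
away t 31.09 [ 0.3751 -0.4878  0.3992] w 0.78 ff 0.0 F [-1.4 -0.2  0.8]
[183.413  190.6874] [102. 140. 149.]
[174 178  20  28 258] bay offset [-0.0049 -0.0002] [[-0.061   0.0188]
 [ 0.0524  0.0207]
 [ 0.052  -0.019 ]
 [-0.0612 -0.0205]]
```

The lid sits centred in the bay, within 5 mm along it and 1 mm across, and aligned.

```bash
python3 -c "
from workcell import env
print(env.hand_in())"
```

```text
the job is handed in; nothing more can be done
None
```

I handed the job in at about 31 s of the 72 s allowed, with no verdict returned: the stray block is on the right-hand bench, and the tool box was rolled under the gate to the stop and now lies in the tray's empty bay, within about 5 mm of centre by the top camera.

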